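Clamp an upper cast in the spring clamp

ROBOT

A 6-joint arm with a two-finger parallel gripper is mounted at the origin on a cart in front of the work surface, level with it; the furniture and walls round the work are solid. World frame = base frame: x ahead of the robot, y to its left, z up, the work surface at z = 0. Lengths are in m, angles in rad, forces in N, time in s.
With the tool pointing down it reaches from about 0.375 to 0.9 m from the base axis. Payload 3.1 kg.
Tool frame: the origin (TCP) lies midway between the tips of the shut fingers; the grasp point (between the pads) lies 19 mm behind it (manip.pinch_z is the distance from the TCP to the grasp point, in m); z points along the fingers, y is the line along which they close (so a half turn about z gives the same grasp; the last joint's range is limited). The gripper opens to 85 mm and grips with 20 to 120 N. Pads are 22 mm wide; open, the fingers measure 114 mm over their backs; the gripper's body (76 mm by 85 mm) begins 54 mm behind the grasp point. The pads swing forward as they close: fully open they stand 13 mm farther back than shut.
Start: joints at [1.111, 0.527, 1.433, -0, 1.181, -0.178], TCP at [0.173, 0.601, 0.231] pointing down, gripper open.
Joint ranges: [-3.08, 3.08], [-0.75, 2.2], [0.22, 2.44], [-1.43, 4.57], [0, 2.65], [-2.85, 2.85]. Speed limits (rad/s): [2.79, 2.79, 3.14, 3.14, 3.14, 3.14].

INTERFACE

Orientations are given as a unit quaternion [x, y, z, w].
In Python, from station import manip, viewer, ticket gives the robot as it stands.
- The arm moves only by the shell command python3 -m creep 'ROWS' [FORCE]. ROWS is JSON, a list of rows, each an object with "slide": the shift along the tool's x, y, z in cm, a list of three; "angular": the turn, a rotation vector about the tool's x, y, z in rad, a list of three; "claw": the opening, from -1 (shut) to 1 (fully open). A call has 1 to 10 rows; each row shifts and turns the commanded pose from where the row before left it, along the tool's axes as they then stand; what a row does not reach is not made up. A row lasts 1/12 s, in which the tool goes at most 41.7 mm and 7.16 degrees, less where a joint would pass 70% of its speed; a pose out of reach is approached as far as the arm can. A call with a gripper value outside its range is refused whole. The fingers move at their own pace and stop on an object; FORCE is the grip in N (left out, the last holds). Time passes only in rows, so rows that do not move let the fingers close. It gives the time, the measured TCP pose, the force, the opening and the grip force at its end, in the units of the state.
- manip.sense(): the state, without advancing time (a new reading comes with each control period).
- viewer.snapshot(name): name is "scene" or "top"; returns the picture (400x640x3 uint8, blue, green, red); there is no depth.
- viewer.calibration(name): a dict with "fov_y" (degrees; the focal length in pixels is half the picture's height over the tangent of half this angle, whatever the lens; pixels are square), "cx", "cy" (the principal point, pixels), "T" (4x4, takes a point from camera to world coordinates). Camera axes: x right, y up, looking along -z (the intrinsics and any distortion apply to the point x, -y, -z); pixel columns grow to the right and rows downward; lengths in m; the calibration is good to about 2 mm. A picture is of the moment at which its call begins. calibration takes no time and is no camera call.
- ticket.sign_off(): hands the job in; it is judged then, once.
The state is a dict: "t": time; "q": joint angles; "qd": joint speeds; "tau": joint torques, N m; "tcp_pos": TCP position; "tool_rot": TCP orientation; "force": force on the tool from outside, world axes, zero at the start; "ft_torque": the same for the moment, N m; "finger_gap": opening from 0.0 (shut) to 1.0 (fully open); "gripper_force": force on a finger pad.
Only numpy, scipy, OpenCV 4.12 (cv2) and the standard library are available. Lean on these libraries where they do the work, as an engineer would, in place of code of your own. Each camera call takes 0.05 s, during which the arm holds its last target. There are 200 camera calls.

TASK

Pull the spring clamp's jaw out by its pull plate, all the way to its stop, so that its catch holds it open by itself. Then set the upper cast down on the clamp bed between the jaws, teeth up, midway along the jaws and square, with its two sides facing the jaws (do not drop it); when it stands there released, press the catch button so that the jaw springs shut and holds the cast. Leave the other cast, the pot and the felt cone where they are.

Things in the scene. Friction and masses are not known exactly. Their poses are not given: they have to be found in the camera images.
- spring_clamp: Spring clamp for casts, fixed to the worktop; grey base 255 x 90 x 12 mm. Origin on the worktop under the middle of the bed; x from the sliding jaw to the fixed jaw (away from the robot), y to the catch side (left). Behind the sliding jaw a flat slide bar (26 mm wide, top at z = 22 mm) joins it to the pull plate, with 66 mm of free room between. A steel arm runs from the plate's foot to the catch.
- bed (a point): Point on the bed (the base's upper face, 12 mm above the worktop) over the clamp's origin, with the clamp's axes. The fixed jaw's face is at x = +57 mm; the sliding jaw's face at x = +3 mm when shut, -63 mm at its stop (gap 120 mm). Both jaws are 80 mm wide (y -40 to +40), tops 28 mm above the bed; y = 0 is midway along them.
- sprung_jaw (a joint): Travel of the sliding jaw toward clamp -x (toward the robot), in m: 0 shut, 0.066 at its stop. A spring pulls it shut with 5 N (at 0) to 13 N (at the stop). The catch snaps in only in the last 4 mm before the stop; let go there, the jaw rests at 0.062. It shuts on the upper cast at about 0.020.
- pull_plate (a point): Middle of the upper edge of the pull plate's jaw-side face (travels with the jaw). The plate is upright, across the slide: 60 mm wide (clamp y), 8 mm thick (from this point toward clamp -x), upper edge 65 mm above the worktop. A shut gripper can be lowered behind it (clamp +x side) and drag it.
- button_top (a point): Middle of the top of the catch button: black round cap 26 mm across, 56 mm above the worktop, on the left of the clamp's robot end (85 mm to clamp +y). Pressed straight down.
- catch_button (a joint): How far the catch button is pressed, in m: 0 up, 0.009 fully down (5 N). The jaw is released at about 0.007. The button springs back.
- cast_upper: Upper dental cast of pale blue-grey stone with a horseshoe of pale teeth, no pink gum, 62 (x) x 74 (y) x 43 mm, teeth up. Origin under its middle. Flat heel at x = -31 mm, blunt front point at x = +31 mm; base 24 mm high; the sides (facing y and -y) taper to the front, widest (74 mm) at x = -17 mm. Grip it heel to front (62 mm) by the base. About 0.15 kg.
- cast_lower: Bystander: lower dental cast, yellowish base with pink gum and two teeth missing, 62 x 74 x 41 mm, origin under its middle, x to its front.
- pumice_pot: Bystander: closed round pot, 69 mm across, 41 mm high, origin under its middle.
- felt_cone: Bystander: felt polishing cone standing on its base, 42 mm across, 51 mm high, origin under its middle.
Things that resemble listed ones, but are neither listed nor needed, are in the scene too. Leave any yellow look-alike of the cast_upper alone.

How it is judged:
By the outcome, as a careful person would: the job done as asked, in the order asked, and still so for the second after the job is handed in, with the robot touching nothing.
It also fails if it takes over 64 s, if anything falls off the work surface, if the arm or the gripper's body presses on something with over 40 N, if the wrist force passes 120 N, or if a joint passes its speed limit or range.

## Working session

There is one attempt and no reset: what is moved stays moved. The work goes in short steps, Python scripts to look and compute and a shell command to move; the robot and the scene stay as the last step left them, time stands still between calls to the robot, and variables do not carry over. Pictures are saved under pics/ and viewed, at most 13 in all, crops included, and the job is handed in when it is done.

```bash
ls; mkdir -p pics; python3 - <<'E'
from station import manip, viewer
import cv2,numpy as np
for n in ("scene","top"):
    im=viewer.snapshot(n); cv2.imwrite(f"pics/{n}0.png",im); c=viewer.calibration(n); print(n,{k:(np.round(v,4).tolist() if k=='T' else v) for k,v in c.items()})
s=manip.sense(); print(s, manip.pinch_z)
E
```

```text
pics
scene {'fov_y': 43.02717935010139, 'cx': 308.85071194290816, 'cy': 200.66063584186034, 'T': [[0.6777, 0.2753, -0.6818, -0.4619], [-0.7352, 0.2714, -0.6212, -0.9178], [0.014, 0.9222, 0.3863, 0.6571], [0.0, 0.0, 0.0, 1.0]]}
top {'fov_y': 54.36856537803562, 'cx': 313.92119937716234, 'cy': 197.80497878945062, 'T': [[-0.0236, 0.9966, -0.0794, 0.4573], [-0.9997, -0.0235, 0.0029, 0.0082], [0.001, 0.0795, 0.9968, 1.1015], [0.0, 0.0, 0.0, 1.0]]}
{'t': 0.1, 'q': array([ 1.11148181e+00,  5.28379637e-01,  1.43378760e+00,  2.51547894e-05,
        1.18140479e+00, -1.78485176e-01]), 'qd': array([ 0.0002621 , -0.00297458, -0.00208709, -0.00100993,  0.00032946,
        0.00117867]), 'tau': array([-4.75358465e-04, -4.43301165e+01, -1.78585875e+01, -2.52400005e-04,
        3.87736975e-03, -1.57530718e-05]), 'tcp_pos': array([0.17288344, 0.59993651, 0.23042325]), 'tool_rot': array([ 1.39958384e-01,  9.90156892e-01, -9.36142475e-04, -3.21333799e-04]), 'force': array([0.80984853, 0.44212946, 0.02486682]), 'ft_torque': array([-0.04846352, -0.02863736,  0.02498384]), 'gripper_force': 0.0, 'finger_gap': 0.9989793914382411} 0.0187
```

View pics/scene0.png

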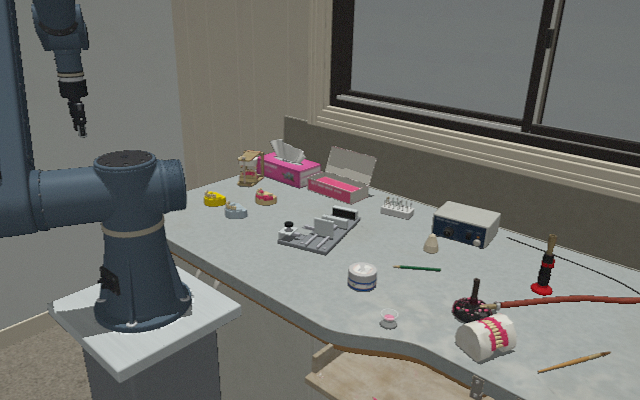

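View pics/top0.png

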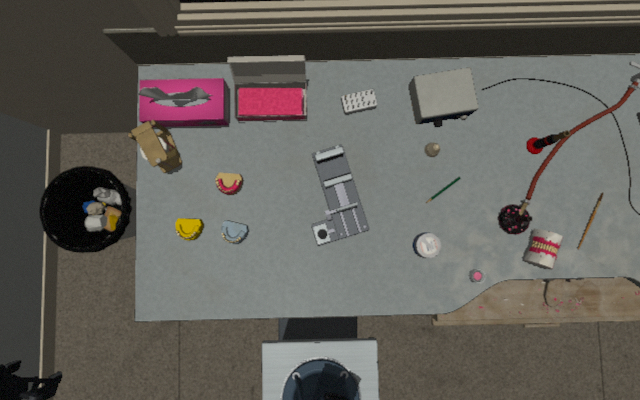

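The scene view shows the clamp at about (320,228) and the blue-grey cast at (236,210). In the top view the clamp runs from (330,155) to (342,235), with its button at (322,234). The blue cast is at (235,231), the yellow look-alike at (188,229), and the lower cast at (229,182). I'll zoom in on the cast and clamp.

```bash
python3 - <<'E'
import cv2
im=cv2.imread("pics/top0.png")
c=cv2.resize(im[138:254,205:375],None,fx=4.7,fy=4.7,interpolation=cv2.INTER_CUBIC);cv2.imwrite("pics/crop1.png",c); print(c.shape)
E
```

```text
(545, 799, 3)
```

View pics/crop1.png

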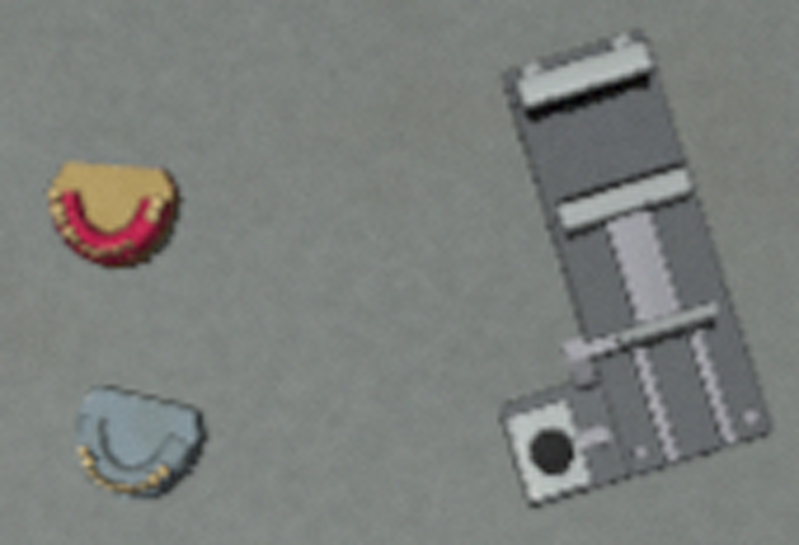

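The zoom shows the blue cast with its heel edge from (95,388) to (200,405) and its front pointing towards the robot. The clamp's jaw front edges, plate edge at (585,352)-(715,310) and button at (552,450) are all clear.

```bash
cat > h.py <<'E'
import numpy as np,cv2
from station import manip,viewer
def ray(n,uv,z):
    c=viewer.calibration(n);T=np.array(c["T"]);f=200/np.tan(np.radians(c["fov_y"]/2))
    uv=np.atleast_2d(np.array(uv,float));d=np.c_[(uv[:,0]-c["cx"])/f,-(uv[:,1]-c["cy"])/f,-np.ones(len(uv))]@T[:3,:3].T
    return T[:3,3]+d*((z-T[2,3])/d[:,2])[:,None]
def proj(n,P):
    c=viewer.calibration(n);T=np.array(c["T"]);f=200/np.tan(np.radians(c["fov_y"]/2))
    p=(np.atleast_2d(P)-T[:3,3])@T[:3,:3]; return np.c_[c["cx"]+f*p[:,0]/-p[:,2],c["cy"]-f*p[:,1]/-p[:,2]]
def blue(im,roi):
    hsv=cv2.cvtColor(im,cv2.COLOR_BGR2HSV);x0,y0,x1,y1=roi
    return hsv[y0:y1,x0:x1]
crop=lambda p:(np.array(p,float)+.5)/4.7-.5+[205,138]
E
python3 - <<'E'
from h import *
im=cv2.imread("pics/top0.png")
e=lambda p,z:ray("top",crop(p),z)[:,:2]
for nm,p,z in [("fixed",[(525,106),(651,72)],.040),("slid",[(562,201+4),(689,170+2)],.040),("plate",[(588,350),(715,308)],.065),("button",[(552,450)],.056),("base",[(505,72),(645,32),(770,425)],.012),("heel",[(95,388),(200,405)],.024)]:
    q=e(p,z); print(nm,np.round(q,4).tolist(),np.round(q.mean(0),4), np.round(np.linalg.norm(q[0]-q[-1]),4), "dir",np.degrees(np.arctan2(*(q[0]-q[-1])[::-1])).round(1))
roi=im[215:250,215:258].astype(int); bg=np.median(im[245:260,255:275].reshape(-1,3),0)
print(bg, im[225,233],im[240,228])
d=roi[...,0]-roi[...,2]; m=((d>22)|(np.abs(roi-bg).sum(2)>75)).astype(np.uint8)
m=cv2.morphologyEx(m,cv2.MORPH_OPEN,np.ones((3,3)))
print("\n".join("".join(".#"[v] for v in r) for r in m))
c=max(cv2.findContours(m,0,1)[0],key=cv2.contourArea); h=cv2.convexHull(c)[:,0]+[215,215]
q=ray("top",h,.024)[:,:2]; 
r=cv2.minAreaRect((q*1000).astype(np.float32)); print(r)
print(viewer.calibration("scene").keys())
E
```

```text
fixed [[0.6458, -0.0039], [0.6642, -0.0784]] [ 0.655  -0.0412] 0.0767 dir 103.9
slid [[0.5869, -0.0241], [0.6045, -0.0988]] [ 0.5957 -0.0615] 0.0768 dir 103.3
plate [[0.5008, -0.0359], [0.523, -0.1086]] [ 0.5119 -0.0723] 0.076 dir 106.9
button [[0.4448, -0.0143]] [ 0.4448 -0.0143] 0.0 dir 0.0
base [[0.6718, 0.0073], [0.6942, -0.0778], [0.456, -0.145]] [ 0.6073 -0.0718] 0.2641 dir 35.2
heel [[0.487, 0.2526], [0.4756, 0.191]] [0.4813 0.2218] 0.0626 dir 79.5
[131. 134. 129.] [148 145 129] [84 89 88]
...........................................
...........................................
...........................................
...........................................
...........................................
...........................................
...........................................
...........................................
...........................................
...........................................
...........................................
...........................................
...........................................
..........................
[... 381 characters left out ...]
...............#####............
..........................#####............
.........................#####.............
.......................######..............
.....................#######...............
.....................######................
.....................####..................
...........................................
...........................................
...........................................
...........................................
...........................................
...........................................
((435.6289978027344, 205.83834838867188), (11.243804931640625, 40.51966857910156), 40.52686309814453)
dict_keys(['fov_y', 'cx', 'cy', 'T'])
```

The fixed jaw's visible front face mixes two heights, and the cast mask only caught its shadow. I'll look at both views closer up, with tick marks.

```bash
python3 - <<'E'
import cv2,numpy as np
t=cv2.imread("pics/top0.png");s=cv2.imread("pics/scene0.png")
def cr(im,x0,y0,x1,y1,k):
    c=cv2.resize(im[y0:y1,x0:x1],None,fx=k,fy=k,interpolation=cv2.INTER_CUBIC)
    c=cv2.convertScaleAbs(c,alpha=1.3,beta=0)
    for x in range(-(-x0//10)*10,x1,10):
        u=int((x-x0+.5)*k); cv2.line(c,(u,0),(u,5),(0,255,255),1); cv2.putText(c,str(x),(u-10,16),0,.33,(0,255,255),1)
    for y in range(-(-y0//10)*10,y1,10):
        v=int((y-y0+.5)*k); cv2.line(c,(0,v),(5,v),(0,255,255),1); cv2.putText(c,str(y),(7,v+4),0,.33,(0,255,255),1)
    return c
a=cr(t,306,142,374,248,5.6);b=cr(s,274,200,362,254,4.7);d=cr(s,218,195,255,223,8.);e=cr(t,213,212,257,250,8)
H=np.zeros((600,800,3),np.uint8)
for im,x,y in((a,0,0),(b,384,0),(d,384,256),):
    H[y:y+im.shape[0],x:x+im.shape[1]]=im
cv2.imwrite("pics/crop2.png",H)
cv2.imwrite("pics/crop3.png",cr(t,213,212,257,250,14))
E
```

```text
(no output)
```

View pics/crop2.png

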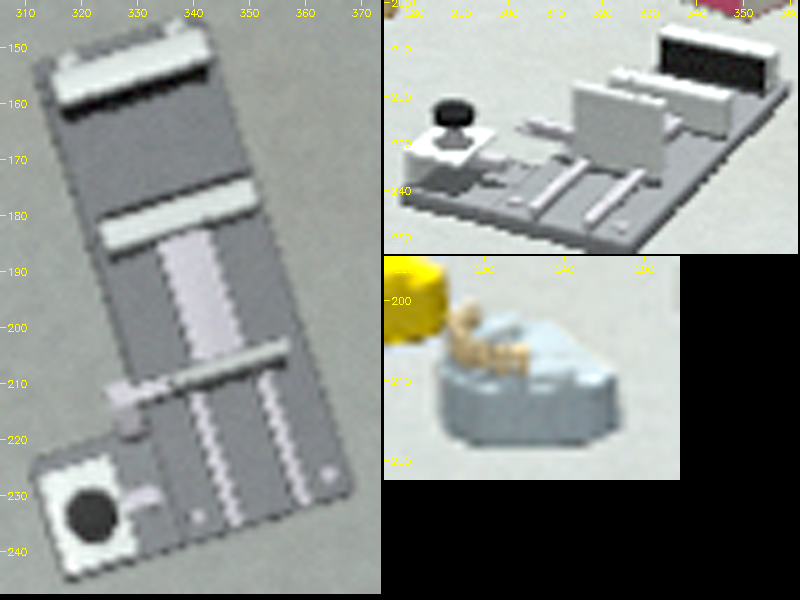

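View pics/crop3.png

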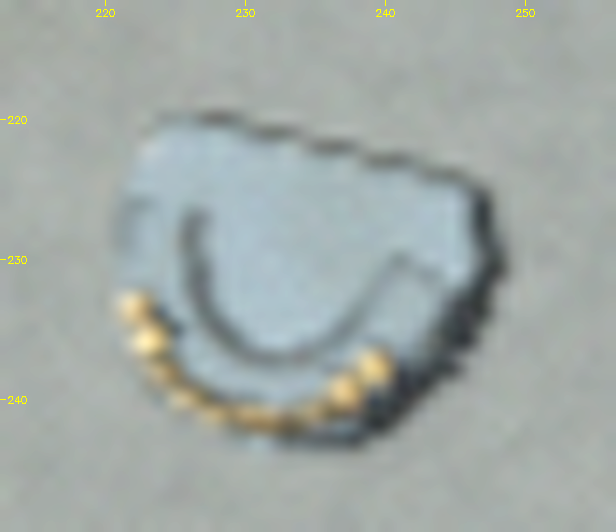

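The plate spans about (337,209)-(357,202) in the top view, and the steel arm continues to its left. The jaws' white tops and black pads can be told apart. The cast's outline is clear: heel (224,219.5)-(246,224), front about (234,243).

```bash
python3 - <<'E'
from h import *
p=lambda L:(np.array(L,float))/5.6-.5+[306,142]
e=lambda L,z:ray("top",p(L),z)
P={}
for nm,L,z in [("fixed",[(60,108),(212,58)],.040),("slid",[(97,226),(253,178)],.040),("plate",[(172,380),(289,340)],.065),("button",[(92,516)],.056),("barL",[(160,252),(192,362)],.022),("barR",[(210,233),(242,348)],.022),
 ("base",[(35,62),(213,10),(354,490)],.012)]:
    q=e(L,z);P[nm]=q; v=(q[0]-q[-1])[:2]; print(nm,np.round(q[:,:2],4).tolist(),np.round(q.mean(0)[:2],4), np.round(np.linalg.norm(v),4), "dir",np.degrees(np.arctan2(v[1],v[0])).round(1), "scene px",np.round(proj("scene",q),1).tolist())
g=lambda L:np.array(L)/14.-.5+[213,212]
for nm,L,z in [("heel",[(160,117),(470,180)],.024),("front",[(300,440)],.012),("side R",[(500,255)],.012),("side L",[(122,215)],.024)]:
    q=ray("top",g(L),z); print(nm,np.round(q[:,:2],4).tolist(),"scene",np.round(proj("scene",q),1).tolist())
# cast mask by blue-minus-red difference
im=cv2.imread("pics/top0.png").astype(int)[212:250,213:257]
hsv=cv2.cvtColor(im.astype(np.uint8),cv2.COLOR_BGR2HSV); m=((im[...,0]-im[...,2]>12)).astype(np.uint8)
print("\n".join("".join(".#"[v] for v in r) for r in m[5:34]))
E
```

```text
fixed [[0.6441, -0.0036], [0.6672, -0.0791]] [ 0.6556 -0.0414] 0.079 dir 107.0 scene px [[331.2, 206.0], [355.3, 210.8]]
slid [[0.5852, -0.0203], [0.6071, -0.0975]] [ 0.5962 -0.0589] 0.0802 dir 105.8 scene px [[322.7, 213.2], [347.6, 218.6]]
plate [[0.5077, -0.0535], [0.5254, -0.1097]] [ 0.5165 -0.0816] 0.059 dir 107.5 scene px [[313.6, 216.5], [332.9, 220.5]]
button [[0.444, -0.014]] [ 0.444 -0.014] 0.0 dir 0.0 scene px [[287.6, 222.1]]
barL [[0.5736, -0.0518], [0.5184, -0.0662]] [ 0.546 -0.059] 0.057 dir 14.6 scene px [[328.0, 223.0], [319.2, 230.4]]
barR [[0.5826, -0.077], [0.5248, -0.0912]] [ 0.5537 -0.0841] 0.0595 dir 13.8 scene px [[336.5, 224.6], [327.3, 232.4]]
base [[0.6728, 0.0081], [0.6974, -0.0827], [0.4533, -0.1457]] [ 0.6078 -0.0734] 0.268 dir 35.0 scene px [[334.0, 210.6], [361.8, 216.6], [325.2, 250.7]]
heel [[0.4879, 0.255], [0.4741, 0.194]] scene [[237.6, 201.9], [246.9, 208.5]]
front [[0.4236, 0.2303]] scene [[226.9, 213.5]]
side R [[0.4592, 0.1903]] scene [[244.2, 213.8]]
side L [[0.4688, 0.2626]] scene [[231.4, 202.9]]
............................................
[... 560 characters left out ...]
###############..........
.........####..###################..........
...........##..###################..........
............#..#################............
............##.#################............
.............#..###############.............
.............##..##########.##..............
.............###.......##...##..............
..............#########.....................
...............########.....................
...................##.......................
............................................
........................#...................
............................................
............................................
............................................
```

```bash
cat >> h.py <<'E'
from scipy.spatial.transform import Rotation as R
YAW=np.radians(15.5);O=np.array([.597,-.0582])
def W(x,y): c,s=np.cos(YAW),np.sin(YAW); return O+[c*x-s*y,s*x+c*y]
def to(xy,z,yawy=None):
    s=manip.sense();r=R.from_quat(s["tool_rot"]);d=np.array([*xy,z])-s["tcp_pos"]
    y=r.as_matrix()[:,1]; a=np.degrees(np.arctan2(y[1],y[0]))
    print("t",round(s["t"],2),"tcp",s["tcp_pos"].round(4),"yaw_y",a.round(2),"tilt",r.as_matrix()[2].round(4),"force",s["force"].round(1),"gap",round(s["finger_gap"],3))
    if yawy is not None:
        w=(yawy-a+180)%360-180; print("turn tool z rad",-np.radians(w).round(4)); r=R.from_euler("z",w,degrees=True)*r
    print("slide cm after turn",(r.inv().apply(d)*100).round(2))
E
python3 -m creep '[{"slide":[0,0,0],"angular":[0,0,-0.11],"claw":-1},{"slide":[0,0,0],"angular":[0,0,-0.11],"claw":-1},{"slide":[0,0,0],"angular":[0,0,-0.11],"claw":-1},{"slide":[0,0,0],"angular":[0,0,-0.11],"claw":-1},{"slide":[0,0,0],"angular":[0,0,-0.11],"claw":-1}]'
python3 -c "
from h import *
to(W(-.048,0),.15,105.5)"
```

```text
t: 0.52
tcp_pos: [0.173, 0.6001, 0.2307]
tool_rot: [-0.137, 0.991, -0.001, -0.0]
force: [-0.0, 0.2, -0.1]
finger_gap: 0.3
gripper_force: 0.0
t 0.52 tcp [0.173  0.6001 0.2307] yaw_y 105.74 tilt [ 9.e-04 -1.e-03 -1.e+00] force [-0.   0.2 -0.1] gap 0.3
turn tool z rad 0.0041
slide cm after turn [-18.48 -74.76   8.13]
```

```bash

python3 -m creep '[{"slide":[-0.92,-3.74,0.2],"angular":[0,0,0],"claw":-1},{"slide":[-0.92,-3.74,0.2],"angular":[0,0,0],"claw":-1},{"slide":[-0.92,-3.74,0.2],"angular":[0,0,0],"claw":-1},{"slide":[-0.92,-3.74,0.2],"angular":[0,0,0],"claw":-1},{"slide":[-0.92,-3.74,0.2],"angular":[0,0,0],"claw":-1},{"slide":[-0.92,-3.74,0.2],"angular":[0,0,0],"claw":-1},{"slide":[-0.92,-3.74,0.2],"angular":[0,0,0],"claw":-1},{"slide":[-0.92,-3.74,0.2],"angular":[0,0,0],"claw":-1},{"slide":[-0.92,-3.74,0.2],"angular":[0,0,0],"claw":-1},{"slide":[-0.92,-3.74,0.2],"angular":[0,0,0],"claw":-1}]' >/dev/null
python3 -m creep '[{"slide":[-0.92,-3.74,0.2],"angular":[0,0,0],"claw":-1},{"slide":[-0.92,-3.74,0.2],"angular":[0,0,0],"claw":-1},{"slide":[-0.92,-3.74,0.2],"angular":[0,0,0],"claw":-1},{"slide":[-0.92,-3.74,0.2],"angular":[0,0,0],"claw":-1},{"slide":[-0.92,-3.74,0.2],"angular":[0,0,0],"claw":-1},{"slide":[-0.92,-3.74,0.2],"angular":[0,0,0],"claw":-1},{"slide":[-0.92,-3.74,0.2],"angular":[0,0,0],"claw":-1},{"slide":[-0.92,-3.74,0.2],"angular":[0,0,0],"claw":-1},{"slide":[-0.92,-3.74,0.2],"angular":[0,0,0],"claw":-1},{"slide":[-0.92,-3.74,0.2],"angular":[0,0,0],"claw":-1}]' >/dev/null
python3 -m creep '[{"slide":[0,0,0],"angular":[0,0,0],"claw":-1},{"slide":[0,0,0],"angular":[0,0,0],"claw":-1},{"slide":[0,0,0],"angular":[0,0,0],"claw":-1}]' >/dev/null
python3 -c "
from h import *
to(W(-.048,0),.036,105.5)"
```

```text
t 2.43 tcp [ 0.5485 -0.0713  0.1906] yaw_y 105.38 tilt [ 0.0019  0.0017 -1.    ] force [ 0.4  0.5 -0.2] gap 0.0
turn tool z rad -0.0021
slide cm after turn [-0.26 -0.06 15.46]
```

```bash

python3 -m creep '[{"slide":[-0.26,0,3],"angular":[0,0,0],"claw":-1},{"slide":[0,0,3],"angular":[0,0,0],"claw":-1},{"slide":[0,0,3],"angular":[0,0,0],"claw":-1},{"slide":[0,0,3],"angular":[0,0,0],"claw":-1},{"slide":[0,0,2],"angular":[0,0,0],"claw":-1},{"slide":[0,0,1.4],"angular":[0,0,0],"claw":-1},{"slide":[0,0,0],"angular":[0,0,0],"claw":-1},{"slide":[0,0,0],"angular":[0,0,0],"claw":-1}]'
python3 -m creep '[{"slide":[1,0,0],"angular":[0,0,0],"claw":-1},{"slide":[1,0,0],"angular":[0,0,0],"claw":-1},{"slide":[0.5,0,0],"angular":[0,0,0],"claw":-1},{"slide":[0.5,0,0],"angular":[0,0,0],"claw":-1},{"slide":[0,0,0],"angular":[0,0,0],"claw":-1}]'
python3 -m creep '[{"slide":[1,0,0],"angular":[0,0,0],"claw":-1},{"slide":[1,0,0],"angular":[0,0,0],"claw":-1},{"slide":[0.5,0,0],"angular":[0,0,0],"claw":-1},{"slide":[0.5,0,0],"angular":[0,0,0],"claw":-1},{"slide":[0,0,0],"angular":[0,0,0],"claw":-1}]'
python3 -c "
from h import *
to(W(-.139,0),.036,105.5)"
```

```text
t: 3.1
tcp_pos: [0.5508, -0.0693, 0.037]
tool_rot: [-0.135, 0.991, 0.001, -0.001]
force: [-0.0, -0.3, 0.4]
finger_gap: 0.002
gripper_force: 0.0
t: 3.52
tcp_pos: [0.5237, -0.0787, 0.0386]
tool_rot: [-0.133, 0.991, -0.0, 0.002]
force: [2.8, 4.5, -0.8]
finger_gap: -0.001
gripper_force: 2.5
t: 3.93
tcp_pos: [0.4975, -0.0872, 0.0389]
tool_rot: [-0.133, 0.991, -0.001, 0.005]
force: [7.5, 5.2, -2.5]
finger_gap: 0.003
gripper_force: 4.7
t 3.93 tcp [ 0.4975 -0.0872  0.0389] yaw_y 105.26 tilt [-0.0091 -0.004  -1.    ] force [ 7.5  5.2 -2.5] gap 0.003
turn tool z rad -0.0042
slide cm after turn [3.54 0.14 0.25]
```

```bash

python3 -m creep '[{"slide":[1,0,0],"angular":[0,0,0],"claw":-1},{"slide":[1,0,0],"angular":[0,0,0],"claw":-1},{"slide":[0.6,0,0],"angular":[0,0,0],"claw":-1},{"slide":[0.3,0,0],"angular":[0,0,0],"claw":-1},{"slide":[0,0,0],"angular":[0,0,0],"claw":-1}]'
python3 -m creep '[{"slide":[0.3,0,0],"angular":[0,0,0],"claw":-1},{"slide":[0.2,0,0],"angular":[0,0,0],"claw":-1},{"slide":[0,0,0],"angular":[0,0,0],"claw":-1}]'
python3 -m creep '[{"slide":[0.2,0,0],"angular":[0,0,0],"claw":-1},{"slide":[0,0,0],"angular":[0,0,0],"claw":-1}]'
python3 -c "
from h import *
to(W(-.139,0),.036,105.5)"
```

```text
t: 4.35
tcp_pos: [0.4709, -0.0954, 0.0389]
tool_rot: [-0.133, 0.991, -0.002, 0.006]
force: [10.4, 7.2, -1.9]
finger_gap: 0.002
gripper_force: 5.9
t: 4.6
tcp_pos: [0.4676, -0.0965, 0.039]
tool_rot: [-0.132, 0.991, -0.002, 0.007]
force: [14.3, 12.1, -4.0]
finger_gap: 0.003
gripper_force: 8.4
t: 4.77
tcp_pos: [0.4676, -0.0967, 0.039]
tool_rot: [-0.131, 0.991, -0.003, 0.009]
force: [19.0, 17.6, -5.5]
finger_gap: -0.001
gripper_force: 11.7
t 4.77 tcp [ 0.4676 -0.0967  0.039 ] yaw_y 105.09 tilt [-0.0173 -0.0079 -0.9998] force [19.  17.6 -5.5] gap -0.001
turn tool z rad -0.0072
slide cm after turn [0.4  0.25 0.29]
```

```bash

python3 -m creep '[{"slide":[-0.5,0,0],"angular":[0,0,0],"claw":-1},{"slide":[-0.5,0,0],"angular":[0,0,0],"claw":-1},{"slide":[-0.7,0,0],"angular":[0,0,0],"claw":-1},{"slide":[0,0,0],"angular":[0,0,0],"claw":-1},{"slide":[0,0,0],"angular":[0,0,0],"claw":-1}]'
python3 -m creep '[{"slide":[0,0,-2],"angular":[0,0,0],"claw":-1},{"slide":[0,0,-3],"angular":[0,0,0],"claw":-1},{"slide":[0,0,-4],"angular":[0,0,0],"claw":-1},{"slide":[0,0,-4],"angular":[0,0,0],"claw":1},{"slide":[0,4,-2],"angular":[0,0,0],"claw":1},{"slide":[0,4,0],"angular":[0,0,0],"claw":1},{"slide":[0,4,0],"angular":[0,0,0],"claw":1},{"slide":[0,4,0],"angular":[0,0,0],"claw":1}]' >/dev/null
python3 - <<'E'
from h import *
a=viewer.snapshot("top");b=viewer.snapshot("scene");cv2.imwrite("pics/t1.png",a);cv2.imwrite("pics/s1.png",b)
cv2.imwrite("pics/c1.png",np.hstack([cv2.resize(a[140:260,210:380],None,fx=3,fy=3)[:360],cv2.resize(b[180:270,215:365],None,fx=1.9,fy=4)[:360]]))
to((.450,.2285),.20,170)
E
```

```text
t: 5.18
tcp_pos: [0.4753, -0.0919, 0.0377]
tool_rot: [-0.134, 0.991, 0.0, -0.0]
force: [0.1, -0.2, -0.0]
finger_gap: -0.001
gripper_force: 0.0
t 5.95 tcp [0.429  0.0639 0.1857] yaw_y 105.76 tilt [ 0.0048  0.0031 -1.    ] force [ 0.1 -0.4 -0.2] gap 0.87
turn tool z rad -1.1212
slide cm after turn [-16.57   0.79  -1.51]
```

View pics/c1.png

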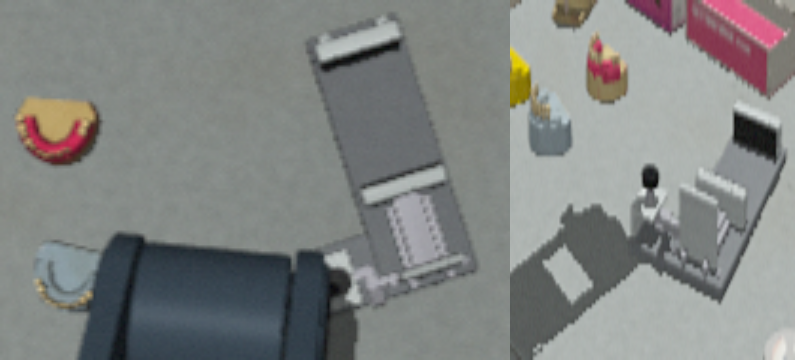

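The jaw sits at its open position, with the plate at the robot end, and stayed there after release. Next is the cast.

```bash

python3 -m creep '[{"slide":[0,0,0],"angular":[0,0,-0.112],"claw":1},{"slide":[0,0,0],"angular":[0,0,-0.112],"claw":1},{"slide":[0,0,0],"angular":[0,0,-0.112],"claw":1},{"slide":[0,0,0],"angular":[0,0,-0.112],"claw":1},{"slide":[0,0,0],"angular":[0,0,-0.112],"claw":1},{"slide":[0,0,0],"angular":[0,0,-0.112],"claw":1},{"slide":[0,0,0],"angular":[0,0,-0.112],"claw":1},{"slide":[0,0,0],"angular":[0,0,-0.112],"claw":1},{"slide":[0,0,0],"angular":[0,0,-0.112],"claw":1},{"slide":[0,0,0],"angular":[0,0,-0.112],"claw":1}]' >/dev/null
python3 -m creep '[{"slide":[-3.3,0.16,0],"angular":[0,0,0],"claw":1},{"slide":[-3.3,0.16,0],"angular":[0,0,0],"claw":1},{"slide":[-3.3,0.16,0],"angular":[0,0,0],"claw":1},{"slide":[-3.3,0.16,0],"angular":[0,0,0],"claw":1},{"slide":[-3.3,0.16,0],"angular":[0,0,0],"claw":1},{"slide":[0,0,0],"angular":[0,0,0],"claw":1},{"slide":[0,0,0],"angular":[0,0,0],"claw":1}]' >/dev/null
python3 - <<'E'
from h import *
to((.450,.2285),-.002,170)
# recheck the axes with the open jaw: edges of the clamp in t1
E
```

```text
t 7.37 tcp [0.4623 0.2565 0.171 ] yaw_y 167.27 tilt [ 0.0644 -0.0154 -0.9978] force [ 0.2 -0.3 -0.2] gap 0.999
turn tool z rad -0.0476
slide cm after turn [ 1.85  0.99 17.45]
```

```bash
python3 -c "
from h import *
s=manip.sense();print(s['q'].round(3),s['qd'].round(3))"
```

```text
[ 0.331  0.495  1.712 -0.077  0.957 -2.543] [-0.038 -0.017  0.041 -0.008  0.008 -0.001]
```

```bash
cat >> h.py <<'E'
def full(xy,z,yawy):
    s=manip.sense();r=R.from_quat(s["tool_rot"]);a=np.radians(yawy)
    y=np.array([np.cos(a),np.sin(a),0]);zz=np.array([0,0,-1.]);t=R.from_matrix(np.c_[np.cross(y,zz),y,zz])
    print("q",s["q"].round(3),"tcp",s["tcp_pos"].round(4),"force",s["force"].round(1),"t",round(s["t"],2),"gap",round(s["finger_gap"],3))
    print("rotvec",(r.inv()*t).as_rotvec().round(4),"slide cm, current axes",(r.inv().apply(np.array([*xy,z])-s["tcp_pos"])*100).round(2),"after turn",(t.inv().apply(np.array([*xy,z])-s["tcp_pos"])*100).round(2))
E
python3 -m creep '[{"slide":[0,0,0],"angular":[0,0,0],"claw":1},{"slide":[0,0,0],"angular":[0,0,0],"claw":1}]'
python3 -c "
from h import *
full((.450,.2285),-.002,170)"
```

```text
t: 7.53
tcp_pos: [0.4619, 0.2546, 0.1714]
tool_rot: [-0.622, 0.782, -0.026, -0.021]
force: [-0.7, 0.2, 0.3]
finger_gap: 0.997
gripper_force: 0.0
q [ 0.328  0.493  1.714 -0.077  0.957 -2.542] tcp [0.4619 0.2546 0.1714] force [-0.7  0.2  0.3] t 7.53 gap 0.997
rotvec [-0.0132 -0.065  -0.0518] slide cm, current axes [ 1.69  0.83 17.47] after turn [ 2.78  0.72 17.34]
```

```bash
python3 -m creep '[{"slide":[0,0,0],"angular":[-0.013,-0.065,-0.052],"claw":1},{"slide":[1.4,0.36,2],"angular":[0,0,0],"claw":1},{"slide":[1.4,0.36,2],"angular":[0,0,0],"claw":1},{"slide":[0,0,2],"angular":[0,0,0],"claw":1},{"slide":[0,0,0],"angular":[0,0,0],"claw":1},{"slide":[0,0,0],"angular":[0,0,0],"claw":1}]'
python3 -c "
from h import *
full((.450,.2285),-.002,170)"
```

```text
t: 8.03
tcp_pos: [0.4502, 0.2287, 0.1113]
tool_rot: [-0.643, 0.766, 0.0, -0.0]
force: [0.6, 0.9, 0.3]
finger_gap: 1.003
gripper_force: 0.0
q [ 2.480e-01  5.570e-01  1.839e+00  1.000e-03  7.450e-01 -2.719e+00] tcp [0.4502 0.2287 0.1113] force [0.6 0.9 0.3] t 8.03 gap 1.003
rotvec [ 0.0005  0.0002 -0.0004] slide cm, current axes [3.000e-02 1.000e-02 1.133e+01] after turn [ 0.02  0.02 11.33]
```

```bash
python3 -m creep '[{"slide":[0,0,3],"angular":[0,0,0],"claw":1},{"slide":[0,0,2],"angular":[0,0,0],"claw":1},{"slide":[0,0,2],"angular":[0,0,0],"claw":1},{"slide":[0,0,2],"angular":[0,0,0],"claw":1},{"slide":[0,0,1.2],"angular":[0,0,0],"claw":1},{"slide":[0,0,0.5],"angular":[0,0,0],"claw":1},{"slide":[0,0,0.5],"angular":[0,0,0],"claw":1},{"slide":[0,0,0],"angular":[0,0,0],"claw":1}]' 
python3 -c "
from h import *
full((.450,.2285),-.002,170)
b=viewer.snapshot('scene');cv2.imwrite('pics/s2.png',cv2.resize(b[150:250,180:330],None,fx=5,fy=5,interpolation=2))"
```

```text
t: 8.7
tcp_pos: [0.4516, 0.2303, -0.0001]
tool_rot: [-0.643, 0.765, -0.0, 0.002]
force: [-0.9, -0.6, 0.2]
finger_gap: 1.002
gripper_force: 0.0
q [ 2.510e-01  7.710e-01  1.880e+00  1.000e-03  4.870e-01 -2.719e+00] tcp [ 4.516e-01  2.303e-01 -1.000e-04] force [-0.9 -0.6  0.2] t 8.7 gap 1.002
rotvec [-0.0027  0.0017  0.0017] slide cm, current axes [0.21 0.13 0.19] after turn [0.21 0.13 0.19]
```

View pics/s2.png

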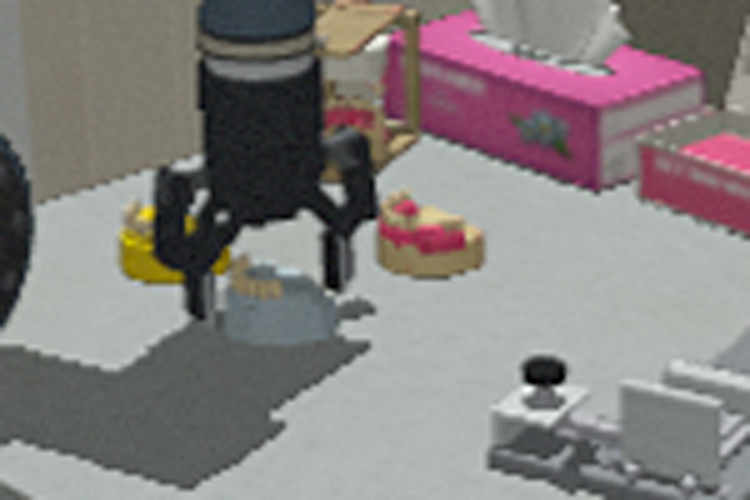

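The open fingers straddle the blue cast heel to front, with tips near its base. Closing now.

```bash
python3 -m creep '[{"slide":[0.2,0,0.2],"angular":[0,0,0],"claw":1},{"slide":[0,0,0],"angular":[0,0,0],"claw":1},{"slide":[0,0,0],"angular":[0,0,0],"claw":-1},{"slide":[0,0,0],"angular":[0,0,0],"claw":-1},{"slide":[0,0,0],"angular":[0,0,0],"claw":-1},{"slide":[0,0,0],"angular":[0,0,0],"claw":-1},{"slide":[0,0,0],"angular":[0,0,0],"claw":-1},{"slide":[0,0,0],"angular":[0,0,0],"claw":-1},{"slide":[0,0,0],"angular":[0,0,0],"claw":-1},{"slide":[0,0,0],"angular":[0,0,0],"claw":-1}]' 40
python3 -c "
from h import *
full((.450,.2285),-.002,170)"
```

```text
t: 9.58
tcp_pos: [0.4512, 0.2283, -0.0014]
tool_rot: [-0.643, 0.765, -0.001, 0.002]
force: [0.0, -1.0, 6.2]
finger_gap: 0.699
gripper_force: 41.9
q [ 2.470e-01  7.730e-01  1.884e+00  1.000e-03  4.810e-01 -2.723e+00] tcp [ 0.4512  0.2283 -0.0014] force [ 0.  -1.   6.2] t 9.58 gap 0.699
rotvec [-0.0032  0.0019  0.0018] slide cm, current axes [0.   0.12 0.06] after turn [0.   0.12 0.06]
```

```bash
python3 -m creep '[{"slide":[0,0,-1],"angular":[0,0,0],"claw":-1},{"slide":[0,0,-2],"angular":[0,0,0],"claw":-1},{"slide":[0,0,-3],"angular":[0,0,0],"claw":-1},{"slide":[0,0,-3],"angular":[0,0,0],"claw":-1},{"slide":[0,0,-3],"angular":[0,0,0],"claw":-1},{"slide":[0,0,-2],"angular":[0,0,0],"claw":-1},{"slide":[0,0,0],"angular":[0,0,0],"claw":-1}]'
python3 -m creep '[{"slide":[0,0,0],"angular":[0,0,0.11],"claw":-1},{"slide":[0,0,0],"angular":[0,0,0.11],"claw":-1},{"slide":[0,0,0],"angular":[0,0,0.11],"claw":-1},{"slide":[0,0,0],"angular":[0,0,0.11],"claw":-1},{"slide":[0,0,0],"angular":[0,0,0.11],"claw":-1},{"slide":[0,0,0],"angular":[0,0,0.11],"claw":-1},{"slide":[0,0,0],"angular":[0,0,0.11],"claw":-1},{"slide":[0,0,0],"angular":[0,0,0.11],"claw":-1},{"slide":[0,0,0],"angular":[0,0,0.11],"claw":-1},{"slide":[0,0,0],"angular":[0,0,0.11],"claw":-1}]' >/dev/null
python3 -m creep '[{"slide":[0,0,0],"angular":[0,0,0],"claw":-1},{"slide":[0,0,0],"angular":[0,0,0],"claw":-1},{"slide":[0,0,0],"angular":[0,0,0],"claw":-1}]'
python3 - <<'E'
from h import *
full(W(-.002,0),.13,105.5)
# clamp axis refinement from the opened picture
a=viewer.snapshot("top");cv2.imwrite("pics/t3.png",a)
k=5;c=cv2.resize(a[142:248,306:374],None,fx=k,fy=k,interpolation=2)
e=cv2.resize(a[150:260,190:300],None,fx=4,fy=4,interpolation=2)
H=np.zeros((530,790,3),np.uint8);H[:c.shape[0],:c.shape[1]]=c;H[:e.shape[0],345:345+e.shape[1]]=e;cv2.imwrite("pics/c3.png",cv2.convertScaleAbs(H,alpha=1.4))
E
```

```text
t: 10.17
tcp_pos: [0.4526, 0.2289, 0.142]
tool_rot: [-0.644, 0.765, -0.002, 0.005]
force: [-0.6, -0.3, -1.3]
finger_gap: 0.691
gripper_force: 43.9
t: 11.25
tcp_pos: [0.4498, 0.228, 0.1372]
tool_rot: [-0.15, 0.989, 0.0, 0.0]
force: [0.5, 0.7, -2.1]
finger_gap: 0.701
gripper_force: 43.9
q [ 2.470e-01  5.110e-01  1.823e+00  1.000e-03  8.070e-01 -1.625e+00] tcp [0.4498 0.228  0.1372] force [ 0.5  0.7 -2.1] t 11.25 gap 0.701
rotvec [0.0005 0.0009 0.0299] slide cm, current axes [ -5.39 -31.69   0.71] after turn [ -6.33 -31.51   0.72]
```

View pics/c3.png

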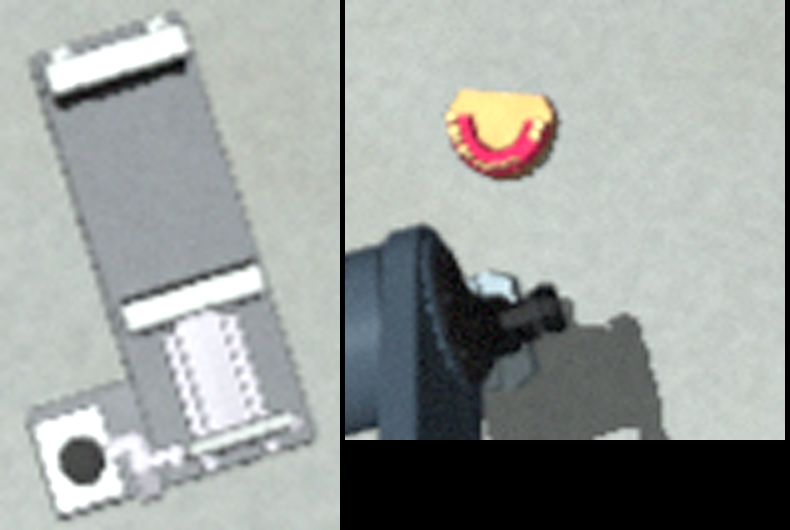

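```bash
python3 - <<'E'
from h import *
def jaws(f,rois):
    im=cv2.imread(f); g=cv2.cvtColor(im,cv2.COLOR_BGR2GRAY); out=[]
    for x0,y0,x1,y1 in rois:
        k=8; r=cv2.resize(g[y0:y1,x0:x1],None,fx=k,fy=k,interpolation=cv2.INTER_CUBIC)
        m=(r>150).astype(np.uint8); m=cv2.morphologyEx(m,cv2.MORPH_OPEN,np.ones((17,17)))
        c=max(cv2.findContours(m,0,1)[0],key=cv2.contourArea)[:,0]
        b=cv2.boxPoints(cv2.minAreaRect(c)); p=(b+.5)/k-.5+[x0,y0]
        q=ray("top",p,.04)[:,:2]; e=np.roll(q,-1,0)-q; L=np.linalg.norm(e,axis=1); i=L.argmax(); a=np.degrees(np.arctan2(e[i,1],e[i,0]))%180
        print(f,q.mean(0).round(4),"sides",np.sort(L).round(4)[[0,3]],"dir",a.round(2)); out.append(q.mean(0))
    return out
a=jaws("pics/t0.png" if 0 else "pics/top0.png",[(310,142,348,163),(320,170,355,190)])
b=jaws("pics/t3.png",[(310,142,348,163),(326,193,362,211)])
for u,v in((a[0],a[1]),(b[0],b[1]),(a[1],b[1])):
    d=u-v; print(np.linalg.norm(d).round(4),np.degrees(np.arctan2(d[1],d[0])).round(2))
for p in a+b: 
    d=p-O;c,s=np.cos(YAW),np.sin(YAW);print("clamp",np.round([c*d[0]+s*d[1],-s*d[0]+c*d[1]],4))
E
```

```text
pics/top0.png [ 0.6651 -0.0388] sides [0.0168 0.0763] dir 105.58
pics/top0.png [ 0.5903 -0.0606] sides [0.012  0.0758] dir 105.85
pics/t3.png [ 0.6676 -0.0383] sides [0.0228 0.0781] dir 105.69
pics/t3.png [ 0.5311 -0.0778] sides [0.0136 0.0774] dir 106.15
0.0779 16.24
0.1421 16.14
0.0617 16.13
clamp [0.0708 0.0005]
clamp [-0.0071 -0.0005]
clamp [0.0733 0.0004]
clamp [-0.0688 -0.0012]
```

```bash
python3 -m creep '[{"slide":[0,0,0],"angular":[0,0,0.021],"claw":-1},{"slide":[0,0,0],"angular":[0,0,0],"claw":-1}]' >/dev/null
python3 -c "
from h import *
full(W(.013,0),.12,106)"
```

```text
q [ 2.470e-01  5.100e-01  1.823e+00  1.000e-03  8.070e-01 -1.601e+00] tcp [0.4502 0.2281 0.1375] force [-0.4 -0.5 -1.7] t 11.47 gap 0.694
rotvec [ 0.0004  0.0019 -0.0025] slide cm, current axes [ -7.6  -31.56   1.75] after turn [ -7.52 -31.58   1.75]
```

```bash
python3 -m creep '[{"slide":[-0.7,-2.5,0],"angular":[0,0,0],"claw":-1},{"slide":[-0.7,-3,0],"angular":[0,0,0],"claw":-1},{"slide":[-0.8,-3.3,0],"angular":[0,0,0],"claw":-1},{"slide":[-0.8,-3.3,0],"angular":[0,0,0],"claw":-1},{"slide":[-0.8,-3.3,0],"angular":[0,0,0],"claw":-1},{"slide":[-0.8,-3.3,0],"angular":[0,0,0],"claw":-1},{"slide":[-0.8,-3.3,0],"angular":[0,0,0],"claw":-1},{"slide":[-0.8,-3.3,0],"angular":[0,0,0],"claw":-1},{"slide":[-0.7,-3.3,0],"angular":[0,0,0],"claw":-1},{"slide":[-0.6,-2.9,0],"angular":[0,0,0],"claw":-1}]' >/dev/null
python3 -m creep '[{"slide":[0,0,0],"angular":[0,0,0],"claw":-1},{"slide":[0,0,0],"angular":[0,0,0],"claw":-1},{"slide":[0,0,0],"angular":[0,0,0],"claw":-1}]' >/dev/null
python3 - <<'E'
from h import *
full(W(.013,0),.06,106)
a=viewer.snapshot("top");b=viewer.snapshot("scene");cv2.imwrite("pics/t4.png",a);cv2.imwrite("pics/s4.png",b)
c=cv2.resize(a[135:250,295:380],None,fx=4.5,fy=4.5,interpolation=2);e=cv2.resize(b[165:260,270:365],None,fx=4.3,fy=4.3,interpolation=2)
H=np.zeros((520,792,3),np.uint8);H[:c.shape[0],:c.shape[1]]=c;H[:e.shape[0],384:384+e.shape[1]]=e[:,:408];cv2.imwrite("pics/c4.png",cv2.convertScaleAbs(H,alpha=1.3))
E
```

```text
q [-2.730e-01  6.240e-01  1.555e+00  2.000e-03  9.630e-01 -2.121e+00] tcp [ 0.6076 -0.054   0.1371] force [ 0.5 -0.6 -1.9] t 12.55 gap 0.696
rotvec [ 0.0019  0.0005 -0.0026] slide cm, current axes [-0.16 -0.14  7.71] after turn [-0.16 -0.12  7.71]
```

View pics/c4.png

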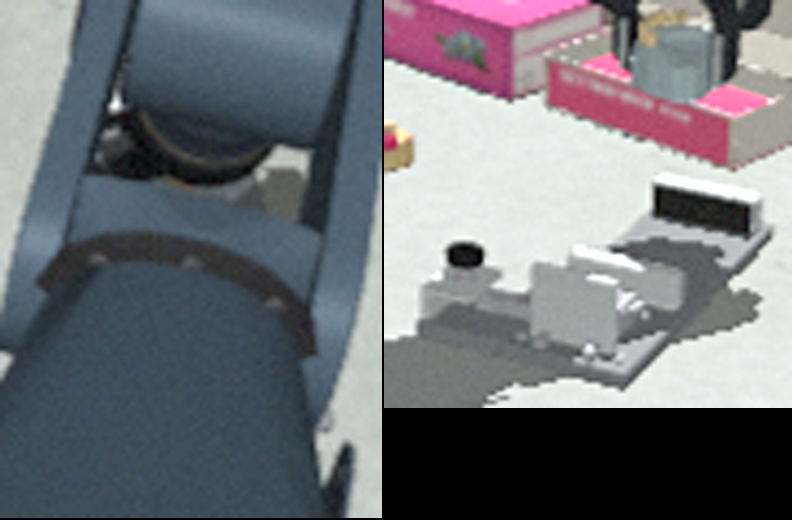

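The cast hangs level between the fingers, teeth up, above the open clamp. Lowering.

```bash
python3 -m creep '[{"slide":[-0.15,-0.12,2],"angular":[0,0,0],"claw":-1},{"slide":[0,0,3],"angular":[0,0,0],"claw":-1},{"slide":[0,0,2.5],"angular":[0,0,0],"claw":-1},{"slide":[0,0,2],"angular":[0,0,0],"claw":-1},{"slide":[0,0,1.2],"angular":[0,0,0],"claw":-1},{"slide":[0,0,0.7],"angular":[0,0,0],"claw":-1},{"slide":[0,0,0],"angular":[0,0,0],"claw":-1},{"slide":[0,0,0],"angular":[0,0,0],"claw":-1}]'
python3 -c "
from h import *
full(W(.013,0),.0106,106)"
```

```text
t: 13.32
tcp_pos: [0.611, -0.0546, 0.0241]
tool_rot: [-0.138, 0.99, 0.0, 0.001]
force: [-0.1, 0.3, -0.2]
finger_gap: 0.697
gripper_force: 43.9
q [-2.720e-01  7.960e-01  1.599e+00  2.000e-03  7.450e-01 -2.122e+00] tcp [ 0.611  -0.0546  0.0241] force [-0.1  0.3 -0.2] t 13.32 gap 0.697
rotvec [ 0.      0.0027 -0.0014] slide cm, current axes [0.15 0.03 1.35] after turn [0.14 0.03 1.35]
```

```bash
python3 -m creep '[{"slide":[0.14,0,0.5],"angular":[0,0,0],"claw":-1},{"slide":[0,0,0.4],"angular":[0,0,0],"claw":-1},{"slide":[0,0,0.2],"angular":[0,0,0],"claw":-1},{"slide":[0,0,0],"angular":[0,0,0],"claw":-1},{"slide":[0,0,0],"angular":[0,0,0],"claw":-1}]'
python3 -m creep '[{"slide":[0,0,0.1],"angular":[0,0,0],"claw":-1},{"slide":[0,0,0],"angular":[0,0,0],"claw":-1},{"slide":[0,0,0],"angular":[0,0,0],"claw":-1}]'
python3 -m creep '[{"slide":[0,0,0.1],"angular":[0,0,0],"claw":-1},{"slide":[0,0,0],"angular":[0,0,0],"claw":-1},{"slide":[0,0,0],"angular":[0,0,0],"claw":-1}]'
python3 -c "
from h import *
full(W(.013,0),.0106,106)"
```

```text
t: 13.73
tcp_pos: [0.6093, -0.0555, 0.0127]
tool_rot: [-0.138, 0.99, 0.0, 0.001]
force: [-0.8, 0.7, -2.3]
finger_gap: 0.696
gripper_force: 43.9
t: 13.98
tcp_pos: [0.6093, -0.0554, 0.0117]
tool_rot: [-0.138, 0.99, 0.0, 0.001]
force: [0.5, -1.4, -1.0]
finger_gap: 0.7
gripper_force: 43.9
t: 14.23
tcp_pos: [0.6095, -0.0554, 0.0107]
tool_rot: [-0.138, 0.99, 0.0, 0.001]
force: [1.1, -0.7, -0.9]
finger_gap: 0.698
gripper_force: 44.0
q [-2.740e-01  8.160e-01  1.605e+00  2.000e-03  7.190e-01 -2.123e+00] tcp [ 0.6095 -0.0554  0.0107] force [ 1.1 -0.7 -0.9] t 14.23 gap 0.698
rotvec [ 0.0002  0.0024 -0.0022] slide cm, current axes [-0.02  0.06  0.01] after turn [-0.03  0.06  0.01]
```

```bash
python3 -m creep '[{"slide":[0,0,0.1],"angular":[0,0,0],"claw":-1},{"slide":[0,0,0],"angular":[0,0,0],"claw":-1},{"slide":[0,0,0],"angular":[0,0,0],"claw":-1}]'
python3 -m creep '[{"slide":[0,0,0.05],"angular":[0,0,0],"claw":-1},{"slide":[0,0,0],"angular":[0,0,0],"claw":-1},{"slide":[0,0,0],"angular":[0,0,0],"claw":-1}]'
```

```text
t: 14.48
tcp_pos: [0.6095, -0.0554, 0.0106]
tool_rot: [-0.138, 0.99, 0.0, 0.001]
force: [-2.5, 0.5, 5.3]
finger_gap: 0.696
gripper_force: 44.6
t: 14.73
tcp_pos: [0.6095, -0.0554, 0.0106]
tool_rot: [-0.138, 0.99, 0.0, 0.001]
force: [-1.3, 0.3, 7.5]
finger_gap: 0.696
gripper_force: 44.9
```

```bash
python3 -m creep '[{"slide":[0,0,0],"angular":[0,0,0],"claw":0.5},{"slide":[0,0,0],"angular":[0,0,0],"claw":0.6},{"slide":[0,0,0],"angular":[0,0,0],"claw":0.8},{"slide":[0,0,0],"angular":[0,0,0],"claw":1},{"slide":[0,0,0],"angular":[0,0,0],"claw":1},{"slide":[0,0,0],"angular":[0,0,0],"claw":1},{"slide":[0,0,0],"angular":[0,0,0],"claw":1}]'
python3 -m creep '[{"slide":[0,0,-1],"angular":[0,0,0],"claw":1},{"slide":[0,0,-2],"angular":[0,0,0],"claw":1},{"slide":[0,0,-3],"angular":[0,0,0],"claw":1},{"slide":[0,0,-3],"angular":[0,0,0],"claw":1},{"slide":[0,0,-3],"angular":[0,0,0],"claw":1},{"slide":[0,2,-2],"angular":[0,0,0],"claw":-1},{"slide":[0,4,0],"angular":[0,0,0],"claw":-1},{"slide":[0,4,0],"angular":[0,0,0],"claw":-1},{"slide":[0,4,0],"angular":[0,0,0],"claw":-1},{"slide":[0,4,0],"angular":[0,0,0],"claw":-1}]'
python3 -m creep '[{"slide":[2,4,0],"angular":[0,0,0],"claw":-1},{"slide":[2,4,0],"angular":[0,0,0],"claw":-1},{"slide":[2,2,0],"angular":[0,0,0],"claw":-1},{"slide":[0,0,0],"angular":[0,0,0],"claw":-1},{"slide":[0,0,0],"angular":[0,0,0],"claw":-1}]' >/dev/null
python3 - <<'E'
from h import *
full((.444,-.014),.075,106)
a=viewer.snapshot("top");b=viewer.snapshot("scene");cv2.imwrite("pics/t5.png",a);cv2.imwrite("pics/s5.png",b)
c=cv2.resize(a[135:250,295:380],None,fx=4.5,fy=4.5,interpolation=2);e=cv2.resize(b[165:260,270:365],None,fx=4.3,fy=4.3,interpolation=2)
H=np.zeros((520,792,3),np.uint8);H[:c.shape[0],:c.shape[1]]=c;H[:e.shape[0],384:384+e.shape[1]]=e[:,:408];cv2.imwrite("pics/c5.png",cv2.convertScaleAbs(H,alpha=1.3))
E
```

```text
t: 15.32
tcp_pos: [0.6092, -0.0554, 0.0089]
tool_rot: [-0.138, 0.99, 0.0, 0.001]
force: [-0.2, 0.4, 0.2]
finger_gap: 1.0
gripper_force: 0.0
t: 16.15
tcp_pos: [0.5592, 0.1189, 0.1503]
tool_rot: [-0.138, 0.99, 0.0, 0.002]
force: [0.7, 0.3, -0.4]
finger_gap: 0.298
gripper_force: 0.0
q [ 1.680e-01  5.010e-01  1.787e+00  1.000e-03  8.520e-01 -1.683e+00] tcp [0.4774 0.1939 0.1498] force [ 0.5 -0.2 -0.7] t 16.57 gap 0.002
rotvec [0.0003 0.0021 0.0008] slide cm, current axes [  8.97 -19.06   7.46] after turn [  8.94 -19.06   7.48]
```

View pics/c5.png

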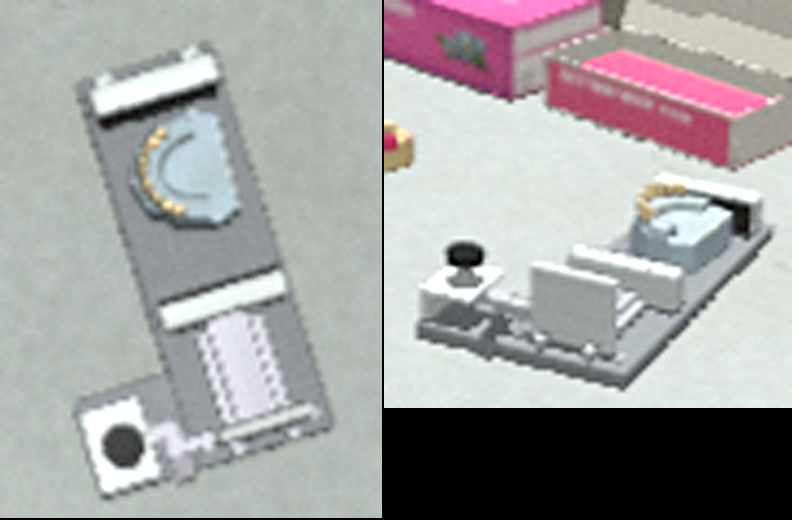

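The cast stands between the open jaws, teeth up and heel to the right in the top view, at about (185,170) in the crop. I'll measure its yaw and centring before pressing.

```bash
python3 - <<'E'
from h import *
im=cv2.imread("pics/t5.png");x0,y0,x1,y1=318,155,356,190;k=6
r=cv2.resize(im[y0:y1,x0:x1],None,fx=k,fy=k,interpolation=2).astype(int)
# stone is brighter than the base
g=r.sum(2)/3; m=((g>128)).astype(np.uint8); m=cv2.morphologyEx(m,cv2.MORPH_OPEN,np.ones((9,9)))
n,l,st,ce=cv2.connectedComponentsWithStats(m); i=l[(172-y0)*k,(337-x0)*k] ; print("comp",i,st[i])
ys=np.arange(st[i][1]+14,st[i][1]+st[i][3]-22); xs=np.array([np.where(l[y]==i)[0].max() for y in ys]); 
print(xs[::8])
for h in(.024,.035):
    P=ray("top",(np.c_[xs,ys]+.5)/k-.5+[x0,y0],h)[:,:2]
    vx,vy,_,_=cv2.fitLine((P*1000).astype(np.float32),cv2.DIST_HUBER,0,.01,.01).ravel(); print("heel dir",np.degrees(np.arctan2(vy,vx)))
    c=cv2.findNonZero((l==i).astype(np.uint8))[:,0]; Q=ray("top",(c+.5)/k-.5+[x0,y0],h)[:,:2]-O
    a=np.radians(16);X=Q@[np.cos(a),np.sin(a)];Y=Q@[-np.sin(a),np.cos(a)]; print("x",X.min().round(4),X.max().round(4),"y",Y.min().round(4),Y.max().round(4))
E
```

```text
comp 3 [   57    24   123   150 12553]
[153 153 158 160 159 163 166 164 169 172 171 176 178 177 179]
heel dir 12.058552
x -0.0206 0.0517 y -0.0335 0.0219
heel dir 12.061404
x -0.0215 0.05 y -0.0321 0.0228
```

The cast is well centred, but its yaw is about 4° off square. I'll regrip it, lift slightly, turn 4° and set it down again.

```bash
python3 -c "
from h import *
full((.6095,-.0554),.15,106)"
python3 -m creep '[{"slide":[-2,-2,0],"angular":[0,0,0],"claw":1},{"slide":[-2,-3.5,0],"angular":[0,0,0],"claw":1},{"slide":[-2,-3.5,0],"angular":[0,0,0],"claw":1},{"slide":[0,-4,0],"angular":[0,0,0],"claw":1},{"slide":[0,-4,0],"angular":[0,0,0],"claw":1},{"slide":[0,-4,0],"angular":[0,0,0],"claw":1},{"slide":[0,-4,0],"angular":[0,0,0],"claw":1},{"slide":[0,-2.5,0],"angular":[0,0,0],"claw":1},{"slide":[0,0,0],"angular":[0,0,0],"claw":1},{"slide":[0,0,0],"angular":[0,0,0],"claw":1}]'
python3 -c "
from h import *
full((.6095,-.0554),.0106,106)"
```

```text
q [ 0.165  0.502  1.784  0.     0.851 -1.683] tcp [0.4803 0.1928 0.1499] force [0.9 0.2 0.8] t 16.67 gap 0.003
rotvec [-0.0002  0.0048 -0.0021] slide cm, current axes [-5.640e+00 -2.741e+01  2.000e-02] after turn [-5.580e+00 -2.742e+01 -1.000e-02]
t: 17.5
tcp_pos: [0.613, -0.0589, 0.1491]
tool_rot: [-0.135, 0.991, 0.0, 0.002]
force: [-0.7, -0.2, 0.1]
finger_gap: 1.0
gripper_force: 0.0
q [-2.780e-01  6.140e-01  1.534e+00  2.000e-03  9.910e-01 -2.121e+00] tcp [ 0.613  -0.0589  0.1491] force [-0.7 -0.2  0.1] t 17.5 gap 1.0
rotvec [-0.0002  0.0033 -0.0077] slide cm, current axes [ 0.29  0.43 13.85] after turn [ 0.24  0.43 13.85]
```

```bash
python3 -m creep '[{"slide":[0.27,0.43,2],"angular":[0,0,0],"claw":1},{"slide":[0,0,3],"angular":[0,0,0],"claw":1},{"slide":[0,0,3],"angular":[0,0,0],"claw":1},{"slide":[0,0,2],"angular":[0,0,0],"claw":1},{"slide":[0,0,2],"angular":[0,0,0],"claw":1},{"slide":[0,0,1],"angular":[0,0,0],"claw":1},{"slide":[0,0,0.6],"angular":[0,0,0],"claw":1},{"slide":[0,0,0],"angular":[0,0,0],"claw":1},{"slide":[0,0,0],"angular":[0,0,0],"claw":1}]'
python3 -m creep '[{"slide":[0,0,0],"angular":[0,0,0],"claw":-1},{"slide":[0,0,0],"angular":[0,0,0],"claw":-1},{"slide":[0,0,0],"angular":[0,0,0],"claw":-1},{"slide":[0,0,0],"angular":[0,0,0],"claw":-1},{"slide":[0,0,0],"angular":[0,0,0],"claw":-1},{"slide":[0,0,0],"angular":[0,0,0],"claw":-1},{"slide":[0,0,0],"angular":[0,0,0],"claw":-1},{"slide":[0,0,0],"angular":[0,0,0],"claw":-1}]' 40
python3 -m creep '[{"slide":[0,0,-0.5],"angular":[0,0,0],"claw":-1},{"slide":[0,0,0],"angular":[0,0,-0.033],"claw":-1},{"slide":[0,0,0],"angular":[0,0,-0.033],"claw":-1},{"slide":[0,0,0],"angular":[0,0,0],"claw":-1},{"slide":[0,0,0],"angular":[0,0,0],"claw":-1}]'
python3 -c "
from h import *
full(W(.013,.001),.0106,110)"
```

```text
t: 18.25
tcp_pos: [0.6088, -0.0515, 0.0137]
tool_rot: [-0.138, 0.99, 0.0, 0.001]
force: [0.9, 0.6, 0.9]
finger_gap: 1.0
gripper_force: 0.0
t: 18.92
tcp_pos: [0.6095, -0.0522, 0.015]
tool_rot: [-0.138, 0.99, -0.0, 0.003]
force: [-1.3, -0.9, 5.2]
finger_gap: 0.69
gripper_force: 42.6
t: 19.33
tcp_pos: [0.6081, -0.0516, 0.0184]
tool_rot: [-0.17, 0.985, 0.0, 0.001]
force: [-0.6, 0.0, -1.2]
finger_gap: 0.688
gripper_force: 43.5
q [-2.680e-01  8.030e-01  1.608e+00  2.000e-03  7.300e-01 -2.183e+00] tcp [ 0.6081 -0.0516  0.0184] force [-0.6  0.  -1.2] t 19.33 gap 0.688
rotvec [ 0.0004  0.0021 -0.0069] slide cm, current axes [-0.03 -0.24  0.78] after turn [-0.03 -0.24  0.78]
```

```bash
python3 -m creep '[{"slide":[0,-0.24,0],"angular":[0,0,0],"claw":-1},{"slide":[0,0,0.2],"angular":[0,0,0],"claw":-1},{"slide":[0,0,0],"angular":[0,0,0],"claw":-1},{"slide":[0,0,0],"angular":[0,0,0],"claw":-1}]'
python3 -m creep '[{"slide":[0,0,0.1],"angular":[0,0,0],"claw":-1},{"slide":[0,0,0],"angular":[0,0,0],"claw":-1},{"slide":[0,0,0],"angular":[0,0,0],"claw":-1}]'
python3 -m creep '[{"slide":[0,0,0.1],"angular":[0,0,0],"claw":-1},{"slide":[0,0,0],"angular":[0,0,0],"claw":-1},{"slide":[0,0,0],"angular":[0,0,0],"claw":-1}]'
```

```text
t: 19.67
tcp_pos: [0.6089, -0.054, 0.0158]
tool_rot: [-0.171, 0.985, 0.0, 0.001]
force: [-0.1, 0.1, -1.4]
finger_gap: 0.69
gripper_force: 43.5
t: 19.92
tcp_pos: [0.609, -0.054, 0.0151]
tool_rot: [-0.171, 0.985, 0.0, 0.001]
force: [0.6, -0.1, -0.1]
finger_gap: 0.692
gripper_force: 43.6
t: 20.17
tcp_pos: [0.6091, -0.054, 0.0151]
tool_rot: [-0.171, 0.985, 0.0, 0.001]
force: [-0.7, -0.2, 5.1]
finger_gap: 0.693
gripper_force: 44.2
```

In contact. Releasing, lifting and checking.

```bash
python3 -m creep '[{"slide":[0,0,0],"angular":[0,0,0],"claw":0.5},{"slide":[0,0,0],"angular":[0,0,0],"claw":0.6},{"slide":[0,0,0],"angular":[0,0,0],"claw":0.8},{"slide":[0,0,0],"angular":[0,0,0],"claw":1},{"slide":[0,0,0],"angular":[0,0,0],"claw":1},{"slide":[0,0,0],"angular":[0,0,0],"claw":1},{"slide":[0,0,0],"angular":[0,0,0],"claw":1}]' >/dev/null
python3 -m creep '[{"slide":[0,0,-1],"angular":[0,0,0],"claw":1},{"slide":[0,0,-2],"angular":[0,0,0],"claw":1},{"slide":[0,0,-3],"angular":[0,0,0],"claw":1},{"slide":[0,0,-3],"angular":[0,0,0],"claw":1},{"slide":[0,0,-3],"angular":[0,0,0],"claw":1},{"slide":[0,2,-2],"angular":[0,0,0],"claw":-1},{"slide":[0,4,0],"angular":[0,0,0],"claw":-1},{"slide":[0,4,0],"angular":[0,0,0],"claw":-1},{"slide":[0,4,0],"angular":[0,0,0],"claw":-1},{"slide":[0,4,0],"angular":[0,0,0],"claw":-1}]' >/dev/null
python3 -m creep '[{"slide":[2,4,0],"angular":[0,0,0],"claw":-1},{"slide":[2,4,0],"angular":[0,0,0],"claw":-1},{"slide":[2,2,0],"angular":[0,0,0],"claw":-1},{"slide":[0,0,0],"angular":[0,0,0],"claw":-1},{"slide":[0,0,0],"angular":[0,0,0],"claw":-1}]' >/dev/null
cat > chk.py <<'E'
import sys
from h import *
im=viewer.snapshot("top");cv2.imwrite(sys.argv[1],im);x0,y0,x1,y1=318,155,356,190;k=6
r=cv2.resize(im[y0:y1,x0:x1],None,fx=k,fy=k,interpolation=2).astype(int)
m=(r.sum(2)/3>128).astype(np.uint8); m=cv2.morphologyEx(m,cv2.MORPH_OPEN,np.ones((9,9)))
n,l,st,ce=cv2.connectedComponentsWithStats(m); i=l[(172-y0)*k,(337-x0)*k]; print("comp",i,st[i])
ys=np.arange(st[i][1]+14,st[i][1]+st[i][3]-22); xs=np.array([np.where(l[y]==i)[0].max() for y in ys]); print(xs[::8])
P=ray("top",(np.c_[xs,ys]+.5)/k-.5+[x0,y0],.024)[:,:2]
vx,vy,_,_=cv2.fitLine((P*1000).astype(np.float32),cv2.DIST_HUBER,0,.01,.01).ravel(); print("heel dir",np.degrees(np.arctan2(vy,vx)))
c=cv2.findNonZero((l==i).astype(np.uint8))[:,0]; Q=ray("top",(c+.5)/k-.5+[x0,y0],.024)[:,:2]-O
a=np.radians(16);X=Q@[np.cos(a),np.sin(a)];Y=Q@[-np.sin(a),np.cos(a)]; print("x",X.min().round(4),X.max().round(4),"y",Y.min().round(4),Y.max().round(4))
full((.444,-.014),.075,106)
E
python3 chk.py pics/t6.png
```

```text
comp 3 [   54    29   129   145 12461]
[146 148 152 152 155 159 160 165 169 169 174 176 176 182]
heel dir 17.485804
x -0.0207 0.0514 y -0.031 0.0227
q [ 1.570e-01  4.740e-01  1.825e+00  1.000e-03  8.390e-01 -1.759e+00] tcp [0.4629 0.1856 0.1549] force [1.1 0.3 0.3] t 22.05 gap -0.005
rotvec [-0.0002  0.0041  0.0651] slide cm, current axes [  8.55 -18.15   7.96] after turn [  7.32 -18.67   7.99]
```

The cast is now square to about 1.5° and centred. Moving over the button.

```bash
python3 -m creep '[{"slide":[1.4,-3,0],"angular":[0,0,0],"claw":-1},{"slide":[1.4,-3,0],"angular":[0,0,0],"claw":-1},{"slide":[1.4,-3,0],"angular":[0,0,0],"claw":-1},{"slide":[1.4,-3,0],"angular":[0,0,0],"claw":-1},{"slide":[1.4,-3,0],"angular":[0,0,0],"claw":-1},{"slide":[1.5,-3.1,0],"angular":[0,0,0],"claw":-1},{"slide":[0,0,3],"angular":[0,0,0],"claw":-1},{"slide":[0,0,3],"angular":[0,0,0],"claw":-1},{"slide":[0,0,0],"angular":[0,0,0],"claw":-1},{"slide":[0,0,0],"angular":[0,0,0],"claw":-1}]'
python3 -c "
from h import *
full((.444,-.014),.06,109.7)"
```

```text
t: 22.88
tcp_pos: [0.4435, -0.0149, 0.0931]
tool_rot: [-0.17, 0.985, 0.001, -0.0]
force: [-0.0, -1.0, -0.7]
finger_gap: -0.003
gripper_force: 0.0
q [-2.870e-01  5.430e-01  2.001e+00  2.000e-03  5.990e-01 -2.201e+00] tcp [ 0.4435 -0.0149  0.0931] force [-0.  -1.  -0.7] t 22.88 gap -0.003
rotvec [ 0.0018 -0.0001 -0.0028] slide cm, current axes [-0.07  0.06  3.31] after turn [-0.07  0.06  3.31]
```

```bash
python3 -m creep '[{"slide":[-0.05,0.05,1.5],"angular":[0,0,0],"claw":-1},{"slide":[0,0,1.3],"angular":[0,0,0],"claw":-1},{"slide":[0,0,0.4],"angular":[0,0,0],"claw":-1},{"slide":[0,0,0],"angular":[0,0,0],"claw":-1},{"slide":[0,0,0],"angular":[0,0,0],"claw":-1}]'
python3 -m creep '[{"slide":[0,0,0.4],"angular":[0,0,0],"claw":-1},{"slide":[0,0,0.3],"angular":[0,0,0],"claw":-1},{"slide":[0,0,0.3],"angular":[0,0,0],"claw":-1},{"slide":[0,0,0],"angular":[0,0,0],"claw":-1},{"slide":[0,0,0],"angular":[0,0,0],"claw":-1}]'
python3 -m creep '[{"slide":[0,0,0.2],"angular":[0,0,0],"claw":-1},{"slide":[0,0,0],"angular":[0,0,0],"claw":-1},{"slide":[0,0,0],"angular":[0,0,0],"claw":-1}]'
python3 -c "
from h import *
a=viewer.snapshot('scene');cv2.imwrite('pics/s7.png',a)"
```

```text
t: 23.3
tcp_pos: [0.4448, -0.0132, 0.063]
tool_rot: [-0.171, 0.985, -0.0, 0.002]
force: [0.2, 0.8, -0.6]
finger_gap: 0.002
gripper_force: 0.0
t: 23.72
tcp_pos: [0.4441, -0.0131, 0.052]
tool_rot: [-0.171, 0.985, 0.0, 0.001]
force: [1.0, -0.8, -0.2]
finger_gap: 0.004
gripper_force: 0.4
t: 23.97
tcp_pos: [0.4441, -0.0132, 0.05]
tool_rot: [-0.171, 0.985, 0.0, 0.001]
force: [-0.1, -0.2, 3.8]
finger_gap: -0.001
gripper_force: 1.8
```

```bash
python3 -m creep '[{"slide":[0,0,0.2],"angular":[0,0,0],"claw":-1},{"slide":[0,0,0],"angular":[0,0,0],"claw":-1},{"slide":[0,0,0],"angular":[0,0,0],"claw":-1}]'
python3 -m creep '[{"slide":[0,0,0.2],"angular":[0,0,0],"claw":-1},{"slide":[0,0,0],"angular":[0,0,0],"claw":-1},{"slide":[0,0,0],"angular":[0,0,0],"claw":-1}]'
python3 -c "
from h import *
a=viewer.snapshot('scene');print(np.abs(a.astype(int)-cv2.imread('pics/s7.png'))[200:255,300:365].mean())"
```

```text
t: 24.27
tcp_pos: [0.4441, -0.0132, 0.0478]
tool_rot: [-0.171, 0.985, 0.0, 0.001]
force: [0.5, -0.3, 3.9]
finger_gap: 0.002
gripper_force: 2.1
t: 24.52
tcp_pos: [0.444, -0.0132, 0.0465]
tool_rot: [-0.171, 0.985, 0.0, 0.001]
force: [-0.3, -1.1, 12.4]
finger_gap: -0.0
gripper_force: 6.0
6.196177156177156
```

The button bottomed out and the image changed, so the jaw should have sprung. Lifting off and checking.

```bash
python3 -m creep '[{"slide":[0,0,-1],"angular":[0,0,0],"claw":-1},{"slide":[0,0,-3],"angular":[0,0,0],"claw":-1},{"slide":[0,0,-3],"angular":[0,0,0],"claw":-1},{"slide":[0,0,-3],"angular":[0,0,0],"claw":-1},{"slide":[0,4,0],"angular":[0,0,0],"claw":-1},{"slide":[0,4,0],"angular":[0,0,0],"claw":-1},{"slide":[0,4,0],"angular":[0,0,0],"claw":-1},{"slide":[0,4,0],"angular":[0,0,0],"claw":-1},{"slide":[0,3,0],"angular":[0,0,0],"claw":-1},{"slide":[0,0,0],"angular":[0,0,0],"claw":-1}]' 
python3 -m creep '[{"slide":[0,0,0],"angular":[0,0,0],"claw":-1},{"slide":[0,0,0],"angular":[0,0,0],"claw":-1}]' >/dev/null
python3 - <<'E'
from h import *
a=viewer.snapshot("top");b=viewer.snapshot("scene")
c=cv2.resize(a[135:250,295:380],None,fx=4.5,fy=4.5,interpolation=2);e=cv2.resize(b[165:260,270:365],None,fx=4.3,fy=4.3,interpolation=2)
H=np.zeros((520,792,3),np.uint8);H[:c.shape[0],:c.shape[1]]=c;H[:e.shape[0],384:384+e.shape[1]]=e[:,:408];cv2.imwrite("pics/c8.png",cv2.convertScaleAbs(H,alpha=1.3))
E
```

```text
t: 25.4
tcp_pos: [0.3756, 0.1693, 0.1453]
tool_rot: [-0.174, 0.985, 0.001, -0.001]
force: [0.1, 0.2, 0.1]
finger_gap: -0.001
gripper_force: 0.0
```

View pics/c8.png

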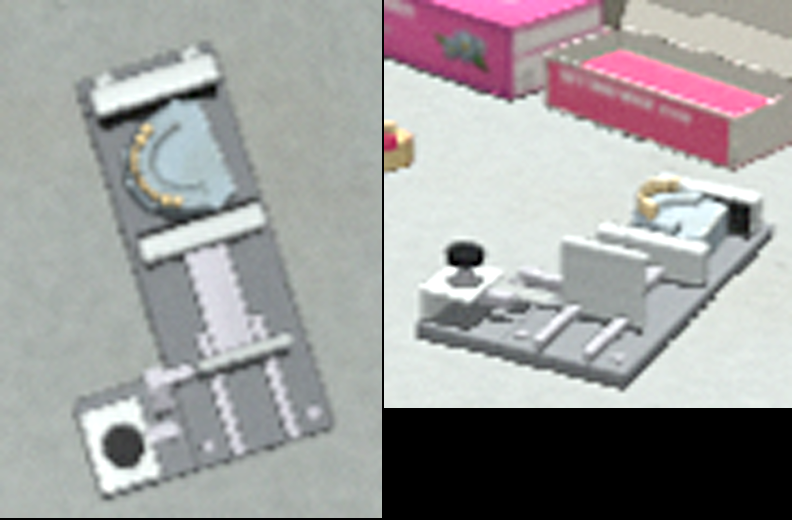

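The jaw has shut on the cast, which sits square and centred between the jaws, and the button is back up.

```bash
python3 -c "
from station import ticket
print(ticket.sign_off())"
```

```text
the job is handed in; nothing more can be done
None
```

I handed the job in: the upper cast is held in the sprung-shut clamp, teeth up, centred and square to about 2–3°; the catch held the jaw open first, and I did not touch the other cast, the pot or the felt cone. It took about 26 s of the 64 s allowed.

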